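# Lift the loaded kit carrier level out of its nest and hold it

## Robot

A 6-joint arm with a two-finger parallel gripper is mounted at the origin on a cart in front of the work surface, level with it; the furniture and walls round the work are solid. World frame = base frame: x ahead of the robot, y to its left, z up, the work surface at z = 0. Lengths are in m, angles in rad, forces in N, time in s.
With the tool pointing down it reaches from about 0.35 to 0.975 m from the base axis. Payload 4.9 kg.
Tool frame: the origin (TCP) lies midway between the tips of the shut fingers; the grasp point (between the pads) lies 19 mm behind it; z points along the fingers, y is the line along which they close (so a half turn about z gives the same grasp; the last joint's range is limited). The gripper opens to 85 mm and grips with 20 to 120 N. Pads are 22 mm wide; open, the fingers measure 114 mm over their backs; the gripper's body (76 mm by 85 mm) begins 54 mm behind the grasp point. The pads swing forward as they close: fully open they stand 13 mm farther back than shut.
Start: joints at [1.082, 0.053, 1.613, -0, 1.476, -0.119], TCP at [0.226, 0.583, 0.204] pointing down, gripper open.
Joint ranges: [-3.01, 3.01], [-1.01, 2.22], [0.06, 2.58], [-1.02, 4.17], [0.09, 2.62], [-3.14, 3.14]. Speed limits (rad/s): [2.57, 2.57, 3.14, 3.14, 3.14, 3.14].

## Interface

Orientations are given as a unit quaternion [w, x, y, z].
In Python, from plant import * gives the robot as it stands.
- The arm moves only by the tool jog_arm, never from a script. Its argument "targets" is a list of rows, each a list of 3 entries, a list of its own where there are three numbers: the shift along the tool's x, y, z in units of 25 mm (1.0 is 25 mm), then the turn, a rotation vector about the tool's x, y, z in units of 8 degrees (1.0 is 8 degrees), then the opening in per cent of the stroke, from 0 (shut) to 100 (fully open). A call has 1 to 8 rows; each row is the pose to reach, as a shift and turn from the pose commanded when the call began, along the tool's axes at that moment; what a row does not reach only later rows make up. A row lasts 1/8 s, in which the tool goes at most 62.5 mm and 10.7 degrees, less where a joint would pass 70% of its speed; a pose out of reach is approached as far as the arm can. A call with a gripper value outside its range is refused whole. The fingers move at their own pace and stop on an object; the grip force is fixed at half the most. Time passes only in rows, so rows that repeat a pose let the fingers close. It gives the time, the measured TCP pose, the force, the opening and the grip force at its end, in the units of the state.
- state(): the state, without advancing time (a new reading comes with each control period).
- grab_frame(name): name is "side" or "top" or "wrist"; returns (picture, depth): 480x640x3 uint8, red, green, blue; 480x640 float32, m along the optical axis (not along the pixel's ray), 0 where there is no reading.
- camera_params(name): a dict with "fovy" (degrees; the focal length in pixels is half the picture's height over the tangent of half this angle, whatever the lens; pixels are square), "cx", "cy" (the principal point, pixels), "rvec" (rotation vector, rad) and "tvec" (3), from world to camera coordinates, as OpenCV has them; the wrist camera has in their place "hand_eye" (4x4, takes a point from camera to tool coordinates, whose origin is the TCP and whose axes are the flange's). Camera axes: x right, y down, z forward; pixel columns grow to the right and rows downward; lengths in m; the calibration is good to about 2 mm. A picture is of the moment at which its call begins: read the wrist's pose just before it. camera_params takes no time and is no camera call.
- job_done(): hands the job in; it is judged then, once.
The state is a dict: "time": time; "joint_pos": joint angles; "joint_vel": joint speeds; "joint_efforts": joint torques, N m; "tool_pos": TCP position; "tool_rot": TCP orientation; "contact_force": force on the tool from outside, world axes, zero at the start; "ft_torque": the same for the moment, N m; "gripper_width": opening from 0.0 (shut) to 1.0 (fully open); "grasp_force": force on a finger pad.
Only numpy, scipy, OpenCV 4.12 (cv2) and the standard library are available. Lean on these libraries where they do the work, as an engineer would, in place of code of your own. Each camera call takes 0.05 s, during which the arm holds its last target. There are 200 camera calls.

## Task

One of the two T-handled carriers is loaded with a loudspeaker and two standing spacers: lift it out of its nest and keep holding it over that nest, level and still, with its underside about 10 cm above the nest, so that the nest can be wiped beneath it. The loudspeaker and both spacers must stay on it, standing as they are, and the other carrier is to be left alone. Finish while still holding the carrier up; do not put it down or let go.

Things in the scene. Friction and masses are not known exactly. Their poses are not given: they have to be found in the camera images.
- carrier_a: the loose carrier to lift: aluminium plate 190 (its x) x 96 (y) x 6 mm, rim to 11 mm, T-handle in the middle; 0.47 to 0.62 kg with its load. Origin: centre of the underside, z up. Loudspeaker (top 51 mm above the underside) on the +x half, spacers (tops at 36 mm) on the -x half, all standing loose. Balances 9 to 20 mm from the middle towards +x
- carrier_a_grip (a point): centre of the T-handle's black grip bar on the carrier to lift, 97 mm above its underside. The bar runs along x (+x over the loudspeaker), 110 mm long, 14 mm wide (y), 18 mm tall (88 to 106 mm above the underside), on a middle steel post 16 (x) x 12 (y) mm; free space below both arms of the bar
- carrier_a_base (a point): centre of the underside of the carrier to lift; axes as the carrier's
- nest_a: the nest in which the carrier to lift sits: a fixed black base 218 by 124 mm, top face 14 mm above the bench, with four grey corner guides that rise 14 mm above that face and leave about 3 mm play round the carrier. Origin: centre of its underside, on the bench; x along its length, z up. The nest does not move
- nest_a_top (a point): centre of the top face of that nest, on which the carrier rests; axes as the nest's
- load_speaker_mid (a point): centre (22 mm above its foot) of the loudspeaker on the carrier: a round black and silver driver lying face down, 78 mm across, 45 mm tall, 0.13 to 0.27 kg
- load_spacer_1_mid (a point): centre (half-way up) of a spacer standing on the carrier: a light turned post 16 x 18 mm, 30 mm tall, 22 g
- load_spacer_2_mid (a point): centre (half-way up) of the other, like spacer on the carrier
- carrier_b_base (a point): centre of the underside of the other carrier, which is to be left alone. It is of the same make, sits in a nest of the same make beside the first, and carries only a thin round circuit board
- load_speaker: that loudspeaker; origin at the centre of its foot, on the carrier's plate
Not all that is in view belongs to the job. Leave any purple look-alike of the part that bears load_spacer_1_mid alone.

How it is judged:
By the outcome, as a careful person would: the job done as asked, in the order asked, and still so for the second after the job is handed in, while the arm keeps its last pose, push and grip.
It also fails if it takes over 29 s, if anything falls off the work surface, if the arm or the gripper's body presses on something with over 40 N, if the wrist force passes 120 N, or if a joint passes its speed limit or range.

## Working session

There is one attempt and no reset: what is moved stays moved. The work goes in short steps, Python scripts to look and compute and a tool call to move; the robot and the scene stay as the last step left them, time stands still between calls to the robot, and variables do not carry over. Pictures are saved under pics/ and viewed, at most 10 in all, crops included, and the job is handed in when it is done.

Besides the shell and the picture viewer there is one more tool, called after "Call:" as name(argument=value, ...) on one line, values as JSON. jog_arm: Moves the arm, as the interface text tells. Its arguments: {"type":"object","properties":{"targets":{"type":"array"}},"required":["targets"]}

```bash
mkdir -p pics
cat > h.py <<'E'
from plant import *
import numpy as np, cv2
from scipy.spatial.transform import Rotation as R
def cam(n):
    p=camera_params(n); f=240/np.tan(np.radians(p["fovy"])/2); return p,f
def world(n,d,uv):
    p,f=cam(n); out=[]
    M=R.from_rotvec(np.ravel(p["rvec"])).as_matrix(); t=np.ravel(p["tvec"])
    for u,v in uv:
        w=d[v-1:v+2,u-1:u+2]; z=np.median(w[w>0]) if (w>0).any() else np.nan
        c=np.array([(u-p["cx"])/f*z,(v-p["cy"])/f*z,z]); out.append(M.T@(c-t))
    return np.array(out)
E
python3 - <<'E'
from h import *
s=state();print(s)
for n in("top","side"):
    im,d=grab_frame(n);np.savez(n+'.npz',im=im,d=d);cv2.imwrite(f'pics/{n}1.png',im[:,:,::-1]);print(camera_params(n))
E
```

```text
{'time': 0.0, 'joint_pos': array([ 1.08199196e+00,  5.33429227e-02,  1.61430811e+00,  1.90109144e-05,
        1.47596662e+00, -1.18998860e-01]), 'joint_vel': array([ 0.00034906,  0.00069392,  0.00069927,  0.00148303, -0.00018273,
       -0.00022461]), 'joint_efforts': array([-1.94888678e-03, -3.93687665e+01, -3.70172918e+01, -2.06074205e-04,
        7.02439065e-03,  3.12659074e-05]), 'tool_pos': array([0.22557147, 0.5821525 , 0.20316327]), 'tool_rot': array([-3.12014721e-04,  1.83851746e-01,  9.82953463e-01, -9.63273910e-04]), 'contact_force': array([0.20504369, 0.74983697, 0.65691924]), 'ft_torque': array([-0.02130613, -0.05592862, -0.02150477]), 'grasp_force': 0.0, 'gripper_width': 0.9991594940716324}
{'fovy': 42.71765897927087, 'cx': 315.9619226767064, 'cy': 244.72705556324934, 'rvec': array([ 2.15287623, -2.20313781,  0.08569349]), 'tvec': array([0.27191336, 0.54075298, 1.13138941])}
{'fovy': 55.97746861315237, 'cx': 319.33330811571835, 'cy': 236.29855907749257, 'rvec': array([ 0.0151869 , -2.55333361,  1.77097047]), 'tvec': array([0.53625751, 0.00441164, 1.07062986])}
```

View pics/top1.png

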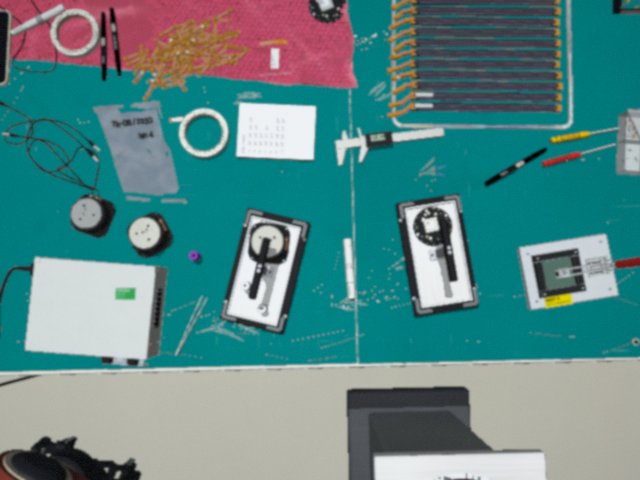

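View pics/side1.png

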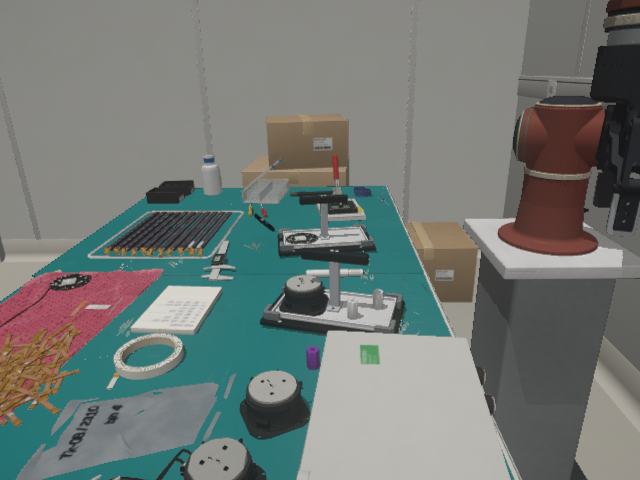

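The top view shows two T-handled carriers. The one at (265,270) carries a tall silver and black speaker at its upper end. The one at (438,255) carries only a flat round board. In the side view, the speaker (305,293) and two spacers (352,310 and 378,298) are on the nearer carrier, so that is carrier_a. The purple look-alike at (195,257) top and (313,357) side lies on the bench. I'll confirm with an enlarged crop.

Run:
```python
from h import *
z=np.load('top.npz');im=z['im'];d=z['d']
c=cv2.resize(im[200:340,205:325],None,fx=4.2,fy=4.2,interpolation=cv2.INTER_CUBIC);cv2.imwrite('pics/crop1.png',c[:,:,::-1])
# world map of region
p,f=cam("top");M=R.from_rotvec(np.ravel(p["rvec"])).as_matrix();t=np.ravel(p["tvec"])
def wm(n,d):
    p,f=cam(n);M=R.from_rotvec(np.ravel(p["rvec"])).as_matrix();t=np.ravel(p["tvec"])
    v,u=np.mgrid[:480,:640];c=np.stack([(u-p["cx"])/f*d,(v-p["cy"])/f*d,d],-1);return (c-t)@M
W=wm("top",d)
def rep(name,lo,hi):
    m=np.zeros(d.shape,bool);m[200:340,205:325]=1
    m&=(W[...,2]>lo)&(W[...,2]<hi)&(d>0)
    vu=np.argwhere(m)[:,::-1].astype(np.float32);P=W[m]
    r=cv2.minAreaRect((P[:,:2]*1000).astype(np.float32))
    print(name,len(P),P.mean(0).round(4),r,vu.min(0),vu.max(0))
b=W[300:340,330:350,2];print('bench',np.median(b))
rep('bar',.095,.13);rep('spk',.055,.08);rep('nest',.010,.04);rep('plate',.017,.03)
rep('mid',.04,.055)
```

```text
bench -0.0005214645147159009
bar 546 [0.5013 0.3586 0.1184] ((501.7628479003906, 359.23101806640625), (14.438298225402832, 109.30599212646484), 74.93609619140625) [248. 237.] [269. 299.]
spk 737 [0.5543 0.3474 0.0599] ((508.23907470703125, 360.364501953125), (62.982730865478516, 155.05032348632812), 75.26541900634766) [244. 224.] [284. 309.]
nest 5787 [0.4937 0.3572 0.0194] ((502.52020263671875, 358.0124816894531), (124.09857177734375, 217.63841247558594), 75.03182220458984) [219. 208.] [309. 333.]
plate 3801 [0.4907 0.3594 0.0217] ((502.7164001464844, 357.3597106933594), (121.99839782714844, 214.95034790039062), 74.81694030761719) [221. 209.] [307. 331.]
mid 266 [0.5028 0.3567 0.0493] ((508.3681335449219, 362.8865966796875), (69.84716033935547, 158.67173767089844), 69.86508178710938) [240. 224.] [288. 312.]
```

View pics/crop1.png

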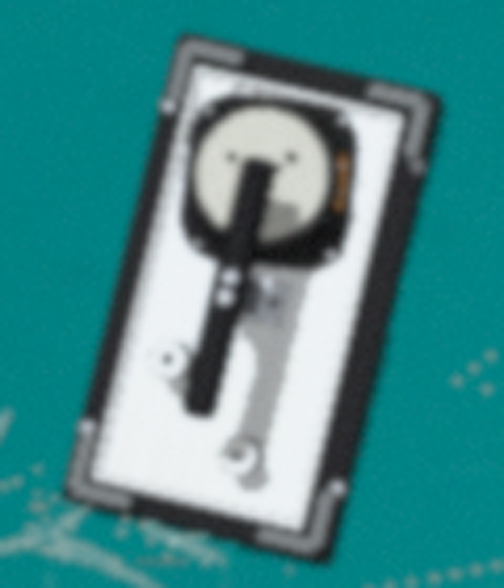

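The crop confirms it: speaker on the upper (+x) half, two light spacers at about (170,360) and (240,460) in the crop, and the bar from (258,165) to (198,408). Carrier_a is this one. Next I compute the approach.

```bash
cat >> h.py <<'E'
def plan(P,th):
    """shift & turn (move units) to put TCP at P, tool down, tool y closest to +-carrier y; th = carrier x heading"""
    s=state();q=s["tool_rot"];A=R.from_quat([q[1],q[2],q[3],q[0]])
    for k in(0,np.pi):
        a=th+k;x=np.array([np.cos(a),np.sin(a),0]);z=np.array([0,0,-1.]);B=R.from_matrix(np.c_[x,np.cross(z,x),z])
        print('shift',(A.inv().apply(np.array(P)-s["tool_pos"])/.025).round(3),'turn',(np.degrees((A.inv()*B).as_rotvec())/8).round(3))
    print(s["tool_pos"].round(4),s["joint_pos"].round(3),s["contact_force"].round(2))
E
python3 - <<'E'
from h import *
th=np.radians(-15.0)
g=np.array([.5018,.3592])+.014*np.array([np.cos(th),np.sin(th)]);print(g)
plan([*g,.19],th)
d=np.load('top.npz')['d']
print(world('top',d,[(95,305),(60,300),(348,270),(150,235)]).round(3))
E
```

```text
[0.51532296 0.35557653]
shift [-14.082  -4.262   0.535] turn [-4.0000e-03  2.0000e-02  2.1726e+01]
shift [-14.082  -4.262   0.535] turn [-0.013 -0.002 -0.774]
[0.2256 0.5822 0.2033] [ 1.082  0.053  1.614  0.     1.476 -0.119] [ 0.21 -0.47  0.34]
[[0.444 0.649 0.093]
 [0.454 0.711 0.091]
 [0.498 0.2   0.011]
 [0.571 0.567 0.038]]
```

Call:
jog_arm(targets=[[[-2,-0.6,0],[0,0,-0.1],100],[[-4,-1.2,0],[0,0,-0.3],100],[[-6.5,-2,0.1],[0,0,-0.4],100],[[-9,-2.7,0.2],[0,0,-0.6],100],[[-11.5,-3.5,0.3],[0,0,-0.77],100],[[-13.3,-4,0.4],[0,0,-0.77],100],[[-14.08,-4.26,0.53],[0,0,-0.77],100],[[-14.08,-4.26,0.53],[0,0,-0.77],60]])

```text
time: 1.1
tool_pos: [0.5157, 0.3554, 0.1901]
tool_rot: [-0.001, 0.132, 0.991, -0.0]
contact_force: [-0.1, 1.0, 0.3]
gripper_width: 0.816
grasp_force: 0.0
```

Run:
```python
from h import *
th=np.radians(-15.0)
plan([.5153,.3556,.092],th)
s=state();im,d=grab_frame("wrist");cv2.imwrite('pics/w1.png',im[:,:,::-1])
p,f=cam("wrist");H=np.array(p["hand_eye"]);q=s["tool_rot"];A=R.from_quat([q[1],q[2],q[3],q[0]]).as_matrix()
v,u=np.mgrid[:480,:640];c=np.stack([(u-p["cx"])/f*d,(v-p["cy"])/f*d,d],-1)
T=c@H[:3,:3].T+H[:3,3];W=T@A.T+s["tool_pos"]
m=(W[...,2]>.108)&(W[...,2]<.13)&(d>0)&(np.linalg.norm(W[...,:2]-[.502,.359],axis=-1)<.08)
print(m.sum(),np.percentile(W[m][:,2],[5,50,95]))
n,l,st,ce=cv2.connectedComponentsWithStats(m.astype(np.uint8))
k=1+st[1:,4].argmax();print(st[k])
print(cv2.minAreaRect((W[l==k][:,:2]*1000).astype(np.float32)),cv2.minAreaRect((T[l==k][:,:2]*1000).astype(np.float32)))
```

```text
shift [0.009 0.007 3.924] turn [-2.0000e-02  1.1000e-02  2.2483e+01]
shift [0.009 0.007 3.924] turn [-0.007 -0.012 -0.017]
[0.5157 0.3554 0.1901] [ 0.485  0.066  1.623  0.     1.455 -0.822] [-0.09  1.04  0.32]
3206 [0.11757518 0.12018128 0.12153407]
[ 310  139   21  159 3206]
((499.48846435546875, 356.0108947753906), (13.679925918579102, 109.12490844726562), 75.1355209350586) ((15.63431167602539, -3.579832077026367), (13.680023193359375, 109.1236343383789), 89.72848510742188)
```

View pics/w1.png

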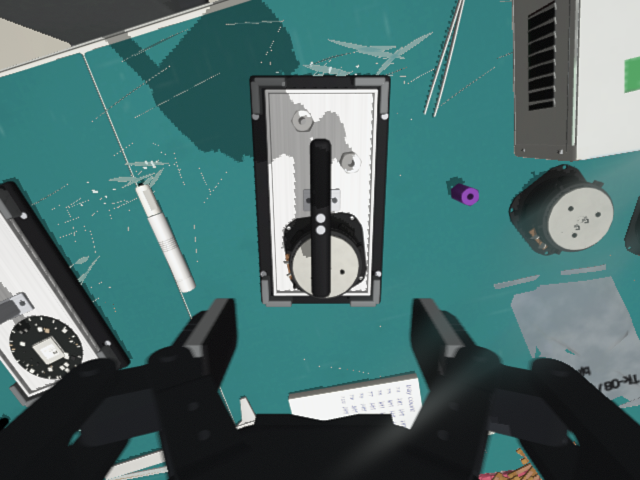

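The wrist view shows carrier_a with the bar vertical from (320,140) to (320,297), the fingers at (230,310) and (418,310), and the spacers at (302,121) and (350,161). The wrist camera puts the bar about 3.6 mm to the side of where the top camera does, so I'll check the calibration against the fingers themselves.

Run:
```python
from h import *
s=state();im,d=grab_frame("wrist");np.savez('w.npz',im=im,d=d)
p,f=cam("wrist");H=np.array(p["hand_eye"]);print(H.round(4),p["cx"],p["cy"],f)
v,u=np.mgrid[:480,:640];c=np.stack([(u-p["cx"])/f*d,(v-p["cy"])/f*d,d],-1)
T=c@H[:3,:3].T+H[:3,3]
for r in(302,308,315,325,335):
    m=(d[r]>0)&(T[r,:,2]<.02)&(abs(T[r,:,0])<.06)
    L=[i for i in np.where(m)[0] if i<320];G=[i for i in np.where(m)[0] if i>=320]
    if L and G: print(r,max(L),min(G),T[r,max(L)].round(4),T[r,min(G)].round(4))
# nest in top vs wrist
q=s["tool_rot"];A=R.from_quat([q[1],q[2],q[3],q[0]]).as_matrix();W=T@A.T+s["tool_pos"]
m=(W[...,2]>.01)&(W[...,2]<.04)&(np.linalg.norm(W[...,:2]-[.502,.358],axis=-1)<.14);n,l,st,ce=cv2.connectedComponentsWithStats(m.astype(np.uint8));k=1+st[1:,4].argmax()
print(cv2.minAreaRect((W[l==k][:,:2]*1000).astype(np.float32)))
```

```text
[[ 2.000e-04 -9.601e-01 -2.795e-01  7.160e-02]
 [ 1.000e+00  4.000e-04 -5.000e-04 -1.200e-03]
 [ 6.000e-04 -2.795e-01  9.601e-01 -1.701e-01]
 [ 0.000e+00  0.000e+00  0.000e+00  1.000e+00]] 323.3629654267886 243.3899897772631 366.75597902728373
302 246 401 [ 0.0075 -0.0325 -0.0346] [ 0.0073  0.0302 -0.0341]
308 246 401 [ 0.0046 -0.0328 -0.034 ] [ 0.0049  0.0303 -0.0345]
315 247 400 [ 0.0013 -0.0326 -0.0337] [ 0.0013  0.0303 -0.0337]
325 248 399 [-0.0033 -0.0324 -0.0337] [-0.0035  0.0302 -0.0333]
335 248 399 [-0.0073 -0.0325 -0.0348] [-0.0078  0.0303 -0.034 ]
((500.3787841796875, 354.7120056152344), (124.43800354003906, 217.05393981933594), 75.01360321044922)
```

Call:
jog_arm(targets=[[[0.05,-0.09,0.8],[0,0,0],50],[[0.05,-0.09,1.6],[0,0,0],50],[[0.05,-0.09,2.4],[0,0,0],50],[[0.05,-0.09,3.2],[0,0,0],45],[[0.05,-0.09,3.7],[0,0,0],40],[[0.05,-0.09,3.92],[0,0,0],35],[[0.05,-0.09,3.92],[0,0,0],35],[[0.05,-0.09,3.92],[0,0,0],35]])

```text
time: 2.2
tool_pos: [0.5145, 0.3547, 0.0942]
tool_rot: [0.001, 0.131, 0.991, 0.001]
contact_force: [0.2, -0.1, -0.3]
gripper_width: 0.351
grasp_force: 0.0
```

Run:
```python
from h import *
s=state();im,d=grab_frame("wrist");cv2.imwrite('pics/w2.png',im[:,:,::-1])
p,f=cam("wrist");H=np.array(p["hand_eye"]);print(s["gripper_width"],s["tool_pos"],s["contact_force"])
v,u=np.mgrid[:480,:640];c=np.stack([(u-p["cx"])/f*d,(v-p["cy"])/f*d,d],-1)
T=c@H[:3,:3].T+H[:3,3]
for r in(230,250,270,280,290,300,310,320):
    m=(d[r]>0)&(T[r,:,2]<.01)&(abs(T[r,:,1])<.06)
    e=np.where(np.diff(m.astype(int)))[0]
    print(r,[(int(i),*T[r,i+(0 if m[i] else 1)].round(4).tolist()) for i in e])
```

```text
0.3511746795353874 [0.51449847 0.35466466 0.09421126] [ 0.23779405 -0.05531217 -0.29917323]
230 [(303, 0.0345, -0.0092, -0.0229), (337, 0.0343, 0.0044, -0.0221)]
250 [(304, 0.0259, -0.0089, -0.0229), (337, 0.0258, 0.0045, -0.0227)]
270 [(304, 0.0171, -0.0091, -0.0233), (337, 0.0167, 0.0046, -0.0222)]
280 [(304, 0.0121, -0.0092, -0.0222), (336, 0.0125, 0.0042, -0.0232)]
290 [(304, 0.0076, -0.0092, -0.0228), (336, 0.0078, 0.0043, -0.0231)]
300 [(267, 0.0116, -0.0224, -0.0414), (288, 0.0058, -0.0161, -0.029), (304, 0.0028, -0.0093, -0.0226), (336, 0.0038, 0.0042, -0.0246), (358, 0.0051, 0.0139, -0.0275), (379, 0.0116, 0.0201, -0.0414)]
310 [(249, 0.0076, -0.0294, -0.0419), (288, 0.0016, -0.0161, -0.0298), (304, -0.0012, -0.0093, -0.0242), (310, -0.0005, -0.007, -0.0255), (311, -0.0005, -0.0061, -0.0257), (336, -0.0016, 0.0043, -0.0234), (358, 0.0021, 0.0137, -0.0308), (397, 0.0081, 0.0269, -0.0427)]
320 [(245, 0.0073, -0.0295, -0.0494), (288, -0.0021, -0.016, -0.0316), (305, -0.0066, -0.0089, -0.0231), (336, -0.0062, 0.0044, -0.024), (358, -0.0027, 0.0138, -0.0304), (401, 0.0071, 0.0272, -0.0489)]
```

View pics/w2.png

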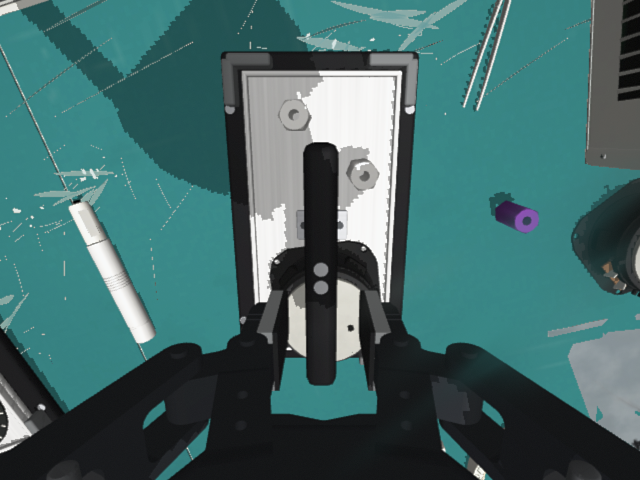

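The wrist view shows the bar (304–336 px) between the fingers (288 and 358 px). It sits about 1.3 mm off the finger mid-plane, towards tool −y. I'll correct that, then close.

Call:
jog_arm(targets=[[[0,-0.05,0.05],[0,0,0],35],[[0,-0.05,0.05],[0,0,0],25],[[0,-0.05,0.05],[0,0,0],21],[[0,-0.05,0.05],[0,0,0],21]])

```text
time: 2.75
tool_pos: [0.5135, 0.3532, 0.0919]
tool_rot: [0.0, 0.131, 0.991, -0.0]
contact_force: [0.2, -0.5, -0.4]
gripper_width: 0.212
grasp_force: 0.0
```

```bash
cat > chk.py <<'E'
from h import *
s=state();im,d=grab_frame("wrist")
p,f=cam("wrist");H=np.array(p["hand_eye"]);print(s["gripper_width"],s["tool_pos"].round(4),s["contact_force"].round(2),s["ft_torque"].round(3))
v,u=np.mgrid[:480,:640];c=np.stack([(u-p["cx"])/f*d,(v-p["cy"])/f*d,d],-1)
T=c@H[:3,:3].T+H[:3,3]
for r in(250,315,325):
    m=(d[r]>0)&(T[r,:,2]<.01)&(abs(T[r,:,1])<.06)
    e=np.where(np.diff(m.astype(int)))[0]
    print(r,[(int(i),*T[r,i+(0 if m[i] else 1)].round(4).tolist()) for i in e])
E
python3 chk.py
```

```text
0.21156447151781094 [0.5135 0.3532 0.0919] [ 0.19 -0.47 -0.38] [ 0.05   0.014 -0.027]
250 [(307, 0.0265, -0.0076, -0.025), (323, 0.0277, -0.0014, -0.0286), (324, 0.0278, -0.0006, -0.0291), (341, 0.0268, 0.006, -0.0258)]
315 [(263, 0.0075, -0.0235, -0.0457), (302, 0.0005, -0.0101, -0.0323), (308, -0.0029, -0.0075, -0.0257), (339, -0.0024, 0.0055, -0.0266), (344, 0.0004, 0.0078, -0.032), (383, 0.0074, 0.0212, -0.0455)]
325 [(259, 0.008, -0.0235, -0.0543), (302, -0.0039, -0.0101, -0.0326), (308, -0.008, -0.0075, -0.0252), (318, -0.0059, -0.0035, -0.029), (319, -0.006, -0.0027, -0.0288), (340, -0.0078, 0.0061, -0.0256), (344, -0.0035, 0.0078, -0.0333), (387, 0.0078, 0.0213, -0.0538)]
```

Call:
jog_arm(targets=[[[0,0.01,0],[0,0,0],17],[[0,0.01,0],[0,0,0],14],[[0,0.01,0],[0,0,0],5],[[0,0.01,0],[0,0,0],0],[[0,0.01,0],[0,0,0],0],[[0,0.01,0],[0,0,0],0]])

```text
time: 3.55
tool_pos: [0.5136, 0.3536, 0.0922]
tool_rot: [0.0, 0.131, 0.991, 0.0]
contact_force: [-0.7, 1.6, 1.4]
gripper_width: 0.109
grasp_force: 58.9
```

```bash
python3 - <<'E'
from h import *
print(state()["gripper_width"],state()["grasp_force"])
a,_=grab_frame("wrist");cv2.imwrite('pics/m3.png',cv2.resize(a[100:440,180:460],None,fx=1.7,fy=1.7,interpolation=3)[:,:,::-1])
E
python3 chk.py
```

```text
0.10870030652674821 58.886945843696594
0.11433073210314364 [0.5137 0.3536 0.0922] [-0.12  1.81  1.32] [ 0.265  0.063 -0.002]
250 [(306, 0.0263, -0.0081, -0.0241), (340, 0.0265, 0.0057, -0.025)]
315 [(274, 0.0076, -0.0193, -0.046), (372, 0.0073, 0.0171, -0.0453)]
325 [(271, 0.0078, -0.0193, -0.0539), (375, 0.0078, 0.017, -0.0539)]
```

View pics/m3.png

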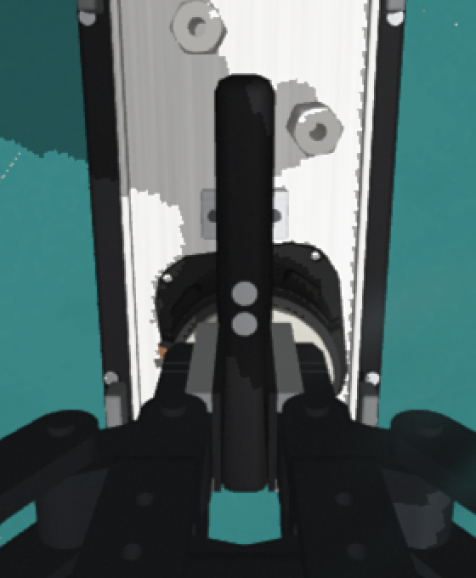

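The pads sit on both sides of the bar and the load is undisturbed. I'll lift gently and check for tilt after the first 10 mm.

Call:
jog_arm(targets=[[[0,0,-0.03],[0,0,0],0],[[0,0,-0.08],[0,0,0],0],[[0,0,-0.15],[0,0,0],0],[[0,0,-0.22],[0,0,0],0],[[0,0,-0.3],[0,0,0],0],[[0,0,-0.37],[0,0,0],0],[[0,0,-0.4],[0,0,0],0],[[0,0,-0.4],[0,0,0],0]])

```text
time: 4.65
tool_pos: [0.5136, 0.3534, 0.102]
tool_rot: [0.0, 0.131, 0.991, 0.0]
contact_force: [0.3, 0.3, -5.8]
gripper_width: 0.108
grasp_force: 58.7
```

```bash
cat > tilt.py <<'E'
from h import *
import sys
s=state();im,d=grab_frame("wrist");print(s["gripper_width"],s["tool_pos"].round(4),s["tool_rot"].round(4),s["contact_force"].round(2),s["ft_torque"].round(3))
if len(sys.argv)>1: cv2.imwrite('pics/'+sys.argv[1],im[:,:,::-1])
p,f=cam("wrist");H=np.array(p["hand_eye"]);q=s["tool_rot"];A=R.from_quat([q[1],q[2],q[3],q[0]]).as_matrix()
v,u=np.mgrid[:480,:640];c=np.stack([(u-p["cx"])/f*d,(v-p["cy"])/f*d,d],-1)
W=(c@H[:3,:3].T+H[:3,3])@A.T+s["tool_pos"]
th=np.radians(-15);o=np.array([.4995,.356]);X=W[...,:2]-o
a=X@[np.cos(th),np.sin(th)];b=X@[-np.sin(th),np.cos(th)]
# plate plane fit over bright inner plate, height within a band below the bar
zb=s["tool_pos"][2]-.0919+.021-.002
m=(d>0)&(abs(a)<.085)&(abs(b)<.042)&(abs(W[...,2]-zb)<.012)&(im.min(2)>90)
for _ in range(4):
    G=np.c_[a[m],b[m],np.ones(m.sum())];k=np.linalg.lstsq(G,W[m][:,2],rcond=None)[0]
    m&=abs(a*k[0]+b*k[1]+k[2]-W[...,2])<.004
print('tilt deg about (x:rise along x, along y)',np.degrees(k[:2]).round(2),'z',k[2].round(4),m.sum(),a[m].min(),a[m].max(),b[m].min(),b[m].max())
E
python3 tilt.py
```

```text
0.10836823427825149 [0.5136 0.3534 0.102 ] [1.000e-04 1.308e-01 9.914e-01 0.000e+00] [ 0.33  0.25 -5.79] [-0.047  0.03   0.007]
tilt deg about (x:rise along x, along y) [-0.23 -0.28] z 0.0306 15994 -0.08486564785775727 0.08331745865517332 -0.04199465189195643 0.041998648403046276
```

Call:
jog_arm(targets=[[[0,0,-0.08],[0,0,0],0],[[0,0,-0.25],[0,0,0],0],[[0,0,-0.5],[0,0,0],0],[[0,0,-0.8],[0,0,0],0],[[0,0,-1.1],[0,0,0],0],[[0,0,-1.4],[0,0,0],0],[[0,0,-1.7],[0,0,0],0],[[0,0,-2.0],[0,0,0],0]])

```text
time: 5.7
tool_pos: [0.5135, 0.3534, 0.1524]
tool_rot: [0.0, 0.131, 0.991, -0.0]
contact_force: [-0.3, 0.1, -4.9]
gripper_width: 0.11
grasp_force: 58.7
```

Call:
jog_arm(targets=[[[0,0,-0.3],[0,0,0],0],[[0,0,-0.6],[0,0,0],0],[[0,0,-0.9],[0,0,0],0],[[0,0,-1.2],[0,0,0],0],[[0,0,-1.42],[0,0,0],0],[[0,0,-1.55],[0,0,0],0],[[0,0,-1.6],[0,0,0],0],[[0,0,-1.6],[0,0,0],0]])

```text
time: 6.7
tool_pos: [0.5135, 0.3534, 0.1917]
tool_rot: [-0.0, 0.131, 0.991, -0.0]
contact_force: [0.1, 0.3, -6.3]
gripper_width: 0.104
grasp_force: 58.7
```

Call:
jog_arm(targets=[[[0,0,0],[0,0,0],0],[[0,0,0],[0,0,0],0],[[0,0,0],[0,0,0],0],[[0,0,0],[0,0,0],0]])

```text
time: 7.2
tool_pos: [0.5135, 0.3534, 0.1919]
tool_rot: [-0.0, 0.131, 0.991, -0.0]
contact_force: [0.3, -0.3, -5.4]
gripper_width: 0.107
grasp_force: 58.7
```

```bash
python3 tilt.py
python3 - <<'E'
from h import *
im,d=grab_frame("side");cv2.imwrite('pics/s2.png',cv2.resize(im[160:360,220:460],None,fx=3,fy=3,interpolation=3)[:,:,::-1])
E
```

```text
0.10740630401546243 [0.5135 0.3534 0.1919] [-0.      0.1308  0.9914 -0.    ] [ 0.31 -0.3  -5.41] [-0.032  0.06  -0.055]
tilt deg about (x:rise along x, along y) [-0.24 -0.31] z 0.1205 15975 -0.08496673574415875 0.08320644877057665 -0.041993724746884696 0.04199554235134249
```

View pics/s2.png

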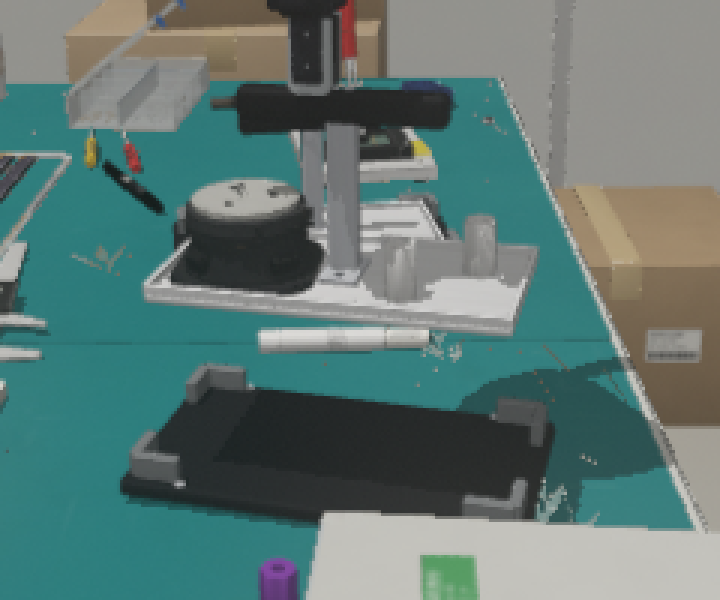

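The side crop shows the carrier held level above the empty nest. The speaker (245,235) and both spacers (400,270 and 480,245) are standing on it. It has been lifted about 99.7 mm with less than 0.4° of tilt.

```bash
python3 -c "
from plant import *
print(job_done())"
```

```text
the job is handed in; nothing more can be done
None
```

The job is handed in: carrier_a is held level and still about 10 cm above its nest, with the loudspeaker and both spacers still standing on it, and the other carrier was left alone.

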